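Load the die plate into the bench press, press once, ease the lever back

ROBOT

A 6-joint arm with a two-finger parallel gripper is mounted at the origin on the work surface. World frame = base frame: x ahead of the robot, y to its left, z up, the work surface at z = 0. Lengths are in m, angles in rad, forces in N, time in s.
With the tool pointing down it reaches from about 0.3 to 0.875 m from the base axis. Payload 6.4 kg.
Tool frame: the origin (TCP) lies where the fingers leave the gripper's body, on its centre line; the fingertips stand 73 mm ahead of it and the grasp point (between the pads) lies 54 mm ahead of it; z points along the fingers, y is the line along which they close (so a half turn about z gives the same grasp; the last joint's range is limited). The gripper opens to 85 mm and grips with 20 to 120 N. Pads are 22 mm wide; open, the fingers measure 114 mm over their backs; the gripper's body (76 mm by 85 mm) begins 54 mm behind the grasp point. The pads swing forward as they close: fully open they stand 13 mm farther back than shut.
Start: joints at [1.053, 0.181, 1.607, -0, 1.354, -0.206], TCP at [0.176, 0.547, 0.304] pointing down, gripper open.
Joint ranges: [-2.99, 2.99], [-0.89, 2.07], [0.3, 2.58], [-1.14, 4.28], [0, 2.63], [-3.12, 3.12]. Speed limits (rad/s): [2.57, 2.57, 3.01, 3.14, 3.14, 3.14].

INTERFACE

Orientations are given as a unit quaternion [w, x, y, z].
In Python, from bench import ctrl gives the robot as it stands.
- The arm moves only by the tool carry_out, never from a script. Its argument "steps" is one flat list of numbers, 7 for each row, row after row: the shift along the tool's x, y, z in m, then the turn, a rotation vector about the tool's x, y, z in rad, then the opening, from 0 (shut) to 1 (fully open). In form: [dx, dy, dz, wx, wy, wz, claw, dx, dy, dz, wx, wy, wz, claw, ...]. A call has 1 to 20 rows; each row is the pose to reach, as a shift and turn from the pose commanded when the call began, along the tool's axes at that moment; what a row does not reach only later rows make up. A row lasts 1/10 s, in which the tool goes at most 50 mm and 8.59 degrees, less where a joint would pass 70% of its speed; a pose out of reach is approached as far as the arm can. A call with a gripper value outside its range is refused whole. The fingers move at their own pace and stop on an object; the grip force is fixed at half the most. Time passes only in rows, so rows that repeat a pose let the fingers close. It gives the time, the measured TCP pose, the force, the opening and the grip force at its end, in the units of the state.
- ctrl.get_obs(): the state, without advancing time (a new reading comes with each control period).
- ctrl.camera(name): name is "scene" or "side" or "wrist"; returns the picture (400x640x3 uint8, red, green, blue); there is no depth.
- ctrl.camera_params(name): a dict with "vertical_fov" (degrees; the focal length in pixels is half the picture's height over the tangent of half this angle, whatever the lens; pixels are square), "cx", "cy" (the principal point, pixels), "cam_to_world" (4x4, takes a point from camera to world coordinates); the wrist camera has in their place "hand_eye" (4x4, takes a point from camera to tool coordinates, whose origin is the TCP and whose axes are the flange's). Camera axes: x right, y down, z forward; pixel columns grow to the right and rows downward; lengths in m; the calibration is good to about 2 mm. A picture is of the moment at which its call begins: read the wrist's pose just before it. camera_params takes no time and is no camera call.
- ctrl.hand_in(): hands the job in; it is judged then, once.
The state is a dict: "time_s": time; "q": joint angles; "dq": joint speeds; "joint_efforts": joint torques, N m; "eef_pos": TCP position; "eef_rot": TCP orientation; "wrist_force": force on the tool from outside, world axes, zero at the start; "torque": the same for the moment, N m; "opening": opening from 0.0 (shut) to 1.0 (fully open); "grasp_force": force on a finger pad.
Only numpy, scipy, OpenCV 4.12 (cv2) and the standard library are available. Lean on these libraries where they do the work, as an engineer would, in place of code of your own. Each camera call takes 0.05 s, during which the arm holds its last target. There are 200 camera calls.

TASK

Slide the plate with the orange tab, brass disc end first, along the bed of the blue bench press and under the two guides until it is fully home against the stop, and let go of it. Then pull the red-handled lever down until you feel the ram bear firmly on the brass disc, hold it there for about a second without crushing it, and ease the lever slowly all the way back up against its spring, not letting it fly. Leave the plate home in the press and the other things on the bench where they are.

Things in the scene. Friction and masses are not known exactly. Their poses are not given: they have to be found in the camera images.
- press: Blue bench press, fixed. Origin at table level under the middle of the slot mouth; x = feed direction (away from the robot at yaw 0), z up. Base x -130 to +170 mm, 130 mm wide; its flat top, 30 mm above the table, is the bed. Column behind x 105 mm. Its head (70 mm wide, 200 to 255 mm above the table) spans x 0 to 165 mm.
- press_mouth (a point): Middle of the slot mouth, on the bed; axes as the press. From here two dark steel guides run 80 mm: inner faces 73 mm apart, lips over the plate's edges reach in to y +-28 mm, undersides 12.5 mm and tops 20.5 mm above the bed. For 25 mm before the mouth flared cheeks as high as the guides lead in, about 9 mm wider per side at the front; then the bed is open.
- press_stop (a point): Middle of the stop face at the slot's end, 5 mm above the bed, 80 mm past the mouth; axes as the press. Site plate_front comes here when the plate is home.
- lamp_nose (a point): Middle of the lower front edge of the white lamp nose over the bed: 50 mm wide, 201 to 224 mm above the table, from 55 mm before the mouth back to the head; axes as the press. With the plate home it overhangs the tab, so the gripper cannot stand upright there: its wrist must lean back towards the press's -x, by 30 to 40 degrees.
- plate: Loose aluminium die plate 140 x 70 x 10 mm, 0.28 to 0.46 kg. Origin at the centre of its underside, +x its front end, z up. On top a brass disc, 36 mm across, 6 mm high, at x +28 mm, and an upright orange grip tab at x -48 mm. Home, its origin is 10 mm past the mouth, the tab 38 mm before the mouth, the disc under the ram.
- plate_front (a point): Middle of the plate's front edge, 5 mm above its underside; axes as the plate.
- plate_tab (a point): Grip point in the orange tab, 48 mm behind the plate's centre, 32 mm above its underside; axes as the plate. The tab is 30 mm long (x), 14 mm thick (y), 10 to 50 mm above the underside; pinched along y, the gripper may lean freely about y.
- lever (a joint): Lever angle, rad: 0 = up, held by its spring; grows as the handle is pulled down; stop at 1.0. Pull at the handle: about 3 N at the top, 8 N more per rad. The ram sinks 30 mm per rad. Its nose meets the disc somewhere in 0.4 to 0.7 rad, differing each time and not told: felt as a sudden stiffening to 1 to 2 N per mm of handle travel. Let go beyond about 0.05 rad, it flies back.
- lever_pivot (a point): Point on the lever's turning axis (along the press's y), 228 mm above the table, 62 mm past the mouth, 145 mm to the press's +y side; axes as the press. At lever angle q the handle's middle is 170 mm from the axis towards the press's -x, in a direction 30 degrees above level minus q (4 mm farther along +y).
- lever_grip (a point): Middle of the red handle at the lever's free end: a level bar along the press's y, 24 mm thick, 80 mm long (black collar, 29 mm, at its outer end; the lever arm joins it 34 mm inward). Moves and turns with the lever.
- ram: Steel ram 28 mm thick, 38 mm past the mouth; its brass nose, on a stiff spring, is screwed in by an unknown amount. Driven by the lever: each N pulled at the handle beyond the lever's spring gives about 5.7 N on the disc. Firm is about 40 to 140 N on the disc (7 to 25 N extra at the handle); more crushes it. Origin: on its axis, 28 to 37 mm above the nose's face.
- doming_block: bystander: bronze doming cube, 55 mm, origin under its centre
- solder_block: bystander: pale soldering block 100 x 70 x 20 mm, origin under its centre
- hammer: bystander: hammer, 220 mm long, lying
- burnisher: bystander: red-handled burnisher, 170 mm long, lying
- jar: bystander: amber jar, 50 mm across, 70 mm high, origin under its centre
- pencil_pot: bystander: dark pot of pencils, 76 mm across, 175 mm high with the pencils, origin under its centre
- spool: bystander: copper spool, 60 mm across, 35 mm high, origin under its centre
There are look-alikes about, which are no part of the job. Several things have the shape of the plate; the one meant has the colours described above.

How it is judged:
By the outcome, as a careful person would: the job done as asked, in the order asked, and still so for the second after the job is handed in, with the robot touching nothing.
It also fails if it takes over 72 s, if anything falls off the work surface, if the arm or the gripper's body presses on something with over 40 N, if the wrist force passes 120 N, or if a joint passes its speed limit or range.

## Working session

There is one attempt and no reset: what is moved stays moved. The work goes in short steps, Python scripts to look and compute and a tool call to move; the robot and the scene stay as the last step left them, time stands still between calls to the robot, and variables do not carry over. Pictures are saved under pics/ and viewed, at most 10 in all, crops included, and the job is handed in when it is done.

Besides the shell and the picture viewer there is one more tool, called as name(argument=value, ...) on one line, values as JSON. carry_out: Moves the arm, as the interface text tells. Its arguments: {"type":"object","properties":{"steps":{"type":"array"}},"required":["steps"]}

```bash
mkdir -p pics; cat > h.py <<'E'
import numpy as np, cv2
from bench import ctrl
from scipy.spatial.transform import Rotation as R
def P(name):
    p=ctrl.camera_params(name); f=200/np.tan(np.radians(p['vertical_fov'])/2); return f,p
def T():
    o=ctrl.get_obs(); M=np.eye(4); q=o['eef_rot']; M[:3,:3]=R.from_quat([q[1],q[2],q[3],q[0]]).as_matrix(); M[:3,3]=o['eef_pos']; return M
def ray(name,u,v,tw=None):
    f,p=P(name); C=np.array(p['cam_to_world']) if name!='wrist' else tw@np.array(p['hand_eye'])
    d=C[:3,:3]@np.array([(u-p['cx'])/f,(v-p['cy'])/f,1]); return C[:3,3],d
def plane(name,u,v,z,tw=None):
    o,d=ray(name,u,v,tw); return o+d*(z-o[2])/d[2]
def proj(name,X,tw=None):
    f,p=P(name); C=np.array(p['cam_to_world']) if name!='wrist' else tw@np.array(p['hand_eye'])
    c=np.linalg.inv(C)@np.append(X,1); return np.array([p['cx']+f*c[0]/c[2],p['cy']+f*c[1]/c[2]])
E
python3 - <<'E'
from h import *
for n in ['scene','side']:
    im=ctrl.camera(n); cv2.imwrite(f'pics/{n}0.png',im[...,::-1]); 
    f,p=P(n); print(n,f,p['cx'],p['cy'],np.round(p['cam_to_world'],3))
print(ctrl.camera_params('wrist')); print(ctrl.get_obs())
E
```

```text
scene 471.0961690263518 325.7454753829547 203.0345999920851 [[-0.05   0.675 -0.736  1.652]
 [ 0.999  0.023 -0.047  0.089]
 [-0.015 -0.738 -0.675  1.228]
 [ 0.     0.     0.     1.   ]]
side 392.69824745665824 319.8083552544837 195.85928059955143 [[ 0.826 -0.336  0.452  0.083]
 [-0.563 -0.498  0.659 -0.639]
 [ 0.004 -0.8   -0.601  0.795]
 [ 0.     0.     0.     1.   ]]
{'vertical_fov': 67.70935736062755, 'cx': 318.7218062173076, 'cy': 198.24316047001824, 'hand_eye': array([[ 7.49022042e-04, -9.64634240e-01, -2.63591013e-01,
         6.57172128e-02],
       [ 9.99999712e-01,  7.55121809e-04,  7.81721404e-05,
        -6.08521552e-05],
       [ 1.23635799e-04, -2.63590996e-01,  9.64634528e-01,
        -6.89432215e-02],
       [ 0.00000000e+00,  0.00000000e+00,  0.00000000e+00,
         1.00000000e+00]])}
{'time_s': 0.1, 'q': array([ 1.05269659e+00,  1.81492121e-01,  1.60792037e+00,  3.11203582e-05,
        1.35377307e+00, -2.06304005e-01]), 'dq': array([-8.58454769e-04, -1.26059718e-03, -3.10691382e-05,  6.32989990e-04,
       -1.73627369e-03, -5.90841138e-04]), 'joint_efforts': array([ 8.31742568e-07, -4.45877981e+01, -3.52240634e+01, -4.05297378e-04,
        4.15507136e-03,  5.24849540e-06]), 'eef_pos': array([0.17617704, 0.54694441, 0.3030539 ]), 'eef_rot': array([-2.96417952e-04,  1.55270411e-01,  9.87871684e-01, -7.39396857e-04]), 'wrist_force': array([0.49818409, 0.20777402, 0.39333754]), 'torque': array([0.00785051, 0.01610701, 0.03832991]), 'grasp_force': 0.0, 'opening': 1.0017205363333987}
```

```bash
ls -la . pics
```

```text
.:
total 16
drwxr-xr-x  3 agent agent 4096 Dec  2 19:52 .
drwxr-xr-x 23 root  root  4096 Dec  2 19:52 ..
-rw-r--r--  1 agent agent  848 Dec  2 19:52 h.py
drwxr-xr-x  2 agent agent 4096 Dec  2 19:52 pics

pics:
total 728
drwxr-xr-x 2 agent agent   4096 Dec  2 19:52 .
drwxr-xr-x 3 agent agent   4096 Dec  2 19:52 ..
-rw-r--r-- 1 agent agent 365166 Dec  2 19:52 scene0.png
-rw-r--r-- 1 agent agent 367796 Dec  2 19:52 side0.png
```

View pics/scene0.png

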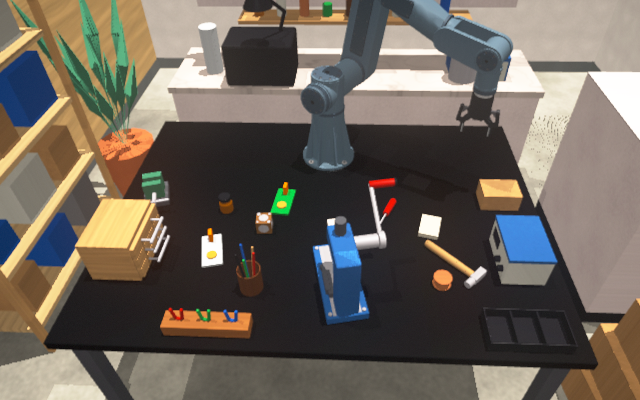

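View pics/side0.png

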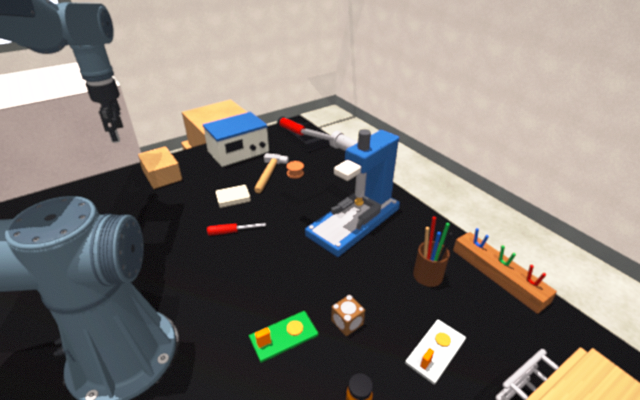

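Plate candidates: the green plate with an orange tab (scene 284,201; side 283,335) and the silver-white plate with an orange tab and brass disc (scene 212,250; side 436,350). The silver one fits "aluminium"; I'll confirm in a crop and look at the press too.

```bash
python3 - <<'E'
import cv2,numpy as np
s=cv2.imread('pics/side0.png'); c=cv2.imread('pics/scene0.png')
a=cv2.resize(s[170:400,225:485],None,fx=2,fy=2,interpolation=3)[:460]
b=cv2.resize(c[175:305,185:305],None,fx=2.3,fy=2.3,interpolation=3); d=cv2.resize(c[170:330,300:410],None,fx=1.6,fy=1.6,interpolation=3)
o=np.zeros((560,800,3),np.uint8); o[:460,:520]=a; o[:b.shape[0],522:522+b.shape[1]]=b; o[300:300+d.shape[0],522:522+d.shape[1]]=d
cv2.imwrite('pics/crop1.png',o)
hs=cv2.cvtColor(c,cv2.COLOR_BGR2HSV); print(c[240:262:3,208],c[205,285])
E
```

```text
[[188 197 206]
 [253 254 254]
 [254 254 254]
 [254 254 254]
 [101 232 254]
 [ 72 230 254]
 [156 185 208]
 [254 254 254]] [ 66 213 252]
```

View pics/crop1.png

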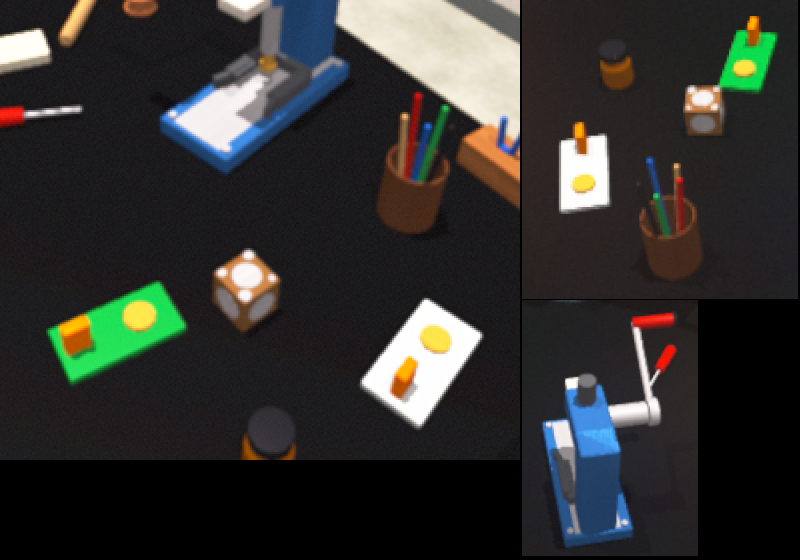

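The crop confirms it: the silver-white plate (scene 212,250; side 436,350) has the aluminium body, brass disc and orange tab. The other one is green, so it is the look-alike. Next I'll measure the plate and the press.

```bash
python3 - <<'E'
from h import *
def comp(m,near):
    n,l,st,c=cv2.connectedComponentsWithStats(m.astype(np.uint8)); 
    d=[np.hypot(*(c[i]-near)) if st[i,4]>15 else 1e9 for i in range(1,n)]; i=1+int(np.argmin(d)); return l==i,c[i],st[i]
for n,roi,wn,bn in [('scene',(220,280,190,235),(212,250),(340,280)),('side',(310,390,395,475),(436,350),(350,225))]:
    im=cv2.imread(f'pics/{n}0.png'); hs=cv2.cvtColor(im,cv2.COLOR_BGR2HSV).astype(int); H,S,V=hs[...,0],hs[...,1],hs[...,2]
    y0,y1,x0,x1=roi; M=np.zeros(H.shape,bool); M[y0:y1,x0:x1]=1
    ye=M&(H>=20)&(H<36)&(S>100)&(V>120); orr=M&(H>=5)&(H<20)&(S>150)&(V>90); wh=M&(S<70)&(V>120)
    ye,cy,s=comp(ye,wn); orr,co,so=comp(orr,wn); 
    print(n,'disc px',cy,s[4],'->',plane(n,*cy,.016).round(4),'tab px',co,so,'->',plane(n,*co,.03).round(4))
    w,_,_=comp(wh,wn); pts=np.argwhere(w|ye|(orr if 0 else ye))[:,::-1].astype(np.float32)
    r=cv2.boxPoints(cv2.minAreaRect(pts)); ap=cv2.approxPolyDP(cv2.convexHull(pts.astype(np.int32)),4,True)[:,0]
    for q in ap: print('  plate corner',q,plane(n,*q,.008).round(4))
    b=(H>95)&(H<125)&(S>120)&(V>60); b,cb,sb=comp(b,bn); ap=cv2.approxPolyDP(cv2.convexHull(np.argwhere(b)[:,::-1].astype(np.int32)),3,True)[:,0]
    for q in ap: print('  press',q,plane(n,*q,.03).round(3),plane(n,*q,0).round(3))
E
```

```text
scene disc px [211.21428571 254.03571429] 56 -> [ 0.6016 -0.3744  0.016 ] tab px [209.96428571 234.30357143] [207 228   6  14  56] -> [ 0.5223 -0.3947  0.03  ]
  plate corner [221 264] [ 0.6376 -0.334   0.008 ]
  plate corner [201 265] [ 0.6445 -0.4008  0.008 ]
  plate corner [202 236] [ 0.5109 -0.4303  0.008 ]
  plate corner [221 234] [ 0.4987 -0.3641  0.008 ]
  press [367 318] [0.846 0.154 0.03 ] [0.826 0.155 0.   ]
  press [326 322] [0.865 0.033 0.03 ] [0.845 0.031 0.   ]
  press [312 247] [ 0.569 -0.03   0.03 ] [ 0.542 -0.033  0.   ]
  press [327 226] [0.467 0.016 0.03 ] [0.437 0.015 0.   ]
  press [350 224] [0.454 0.098 0.03 ] [0.424 0.099 0.   ]
  press [361 261] [0.626 0.137 0.03 ] [0.6   0.138 0.   ]
side disc px [428.16071429 353.17857143] 56 -> [ 0.5456 -0.3809  0.016 ] tab px [425.86206897 361.18390805] [421 351  13  18  87] -> [ 0.5198 -0.3956  0.03  ]
  plate corner [465 336] [ 0.6511 -0.3955  0.008 ]
  plate corner [434 383] [ 0.5108 -0.4315  0.008 ]
  plate corner [405 361] [ 0.4956 -0.3632  0.008 ]
  plate corner [437 319] [ 0.6329 -0.3285  0.008 ]
  press [399 201] [0.854 0.037 0.03 ] [0.884 0.064 0.   ]
  press [393 213] [0.797 0.003 0.03 ] [ 0.824  0.029 -0.   ]
  press [338 256] [ 0.548 -0.049  0.03 ] [ 0.566 -0.026  0.   ]
  press [305 235] [0.519 0.071 0.03 ] [0.536 0.099 0.   ]
  press [306 226] [0.543 0.102 0.03 ] [0.561 0.131 0.   ]
```

```bash
cat >> h.py <<'E'
def tool(yaw,lean):
    # tool y = frame y, z down leaning: wrist back towards -x
    c,s=np.cos(lean),np.sin(lean); B=np.array([[-c,0,s],[0,1,0],[-s,0,-c]])
    return R.from_euler('z',yaw).as_matrix()@B
def rel(pos,Rm,T0=None):
    T0=T() if T0 is None else T0; return np.round(np.r_[T0[:3,:3].T@(np.asarray(pos)-T0[:3,3]), R.from_matrix(T0[:3,:3].T@Rm).as_rotvec()],4)
E
python3 - <<'E'
from h import *
print(rel([.42,0,.33],tool(.2,.61)))
E
```

```text
[-0.3998 -0.4458 -0.0264 -0.1574 -0.5972 -0.4953]
```

carry_out(steps=[-0.02,-0.022,-0.001,-0.008,-0.03,-0.025,0.5,-0.05,-0.056,-0.003,-0.02,-0.075,-0.062,0.5,-0.08,-0.09,-0.005,-0.03,-0.12,-0.1,0.5,-0.11,-0.123,-0.007,-0.043,-0.164,-0.136,0.5,-0.14,-0.156,-0.009,-0.055,-0.21,-0.173,0.5,-0.17,-0.19,-0.011,-0.067,-0.254,-0.21,0.5,-0.2,-0.223,-0.013,-0.079,-0.3,-0.248,0.5,-0.23,-0.256,-0.015,-0.09,-0.344,-0.285,0.5,-0.26,-0.29,-0.017,-0.1,-0.39,-0.32,0.5,-0.29,-0.323,-0.019,-0.114,-0.433,-0.36,0.5,-0.32,-0.357,-0.021,-0.126,-0.478,-0.396,0.5,-0.35,-0.39,-0.023,-0.138,-0.523,-0.433,0.5,-0.38,-0.424,-0.025,-0.15,-0.568,-0.47,0.5,-0.4,-0.446,-0.026,-0.157,-0.597,-0.495,0.5,-0.4,-0.446,-0.026,-0.157,-0.597,-0.495,0.5])

```text
time_s: 1.6
eef_pos: [0.4209, -0.0046, 0.3301]
eef_rot: [0.3, -0.092, 0.949, 0.029]
wrist_force: [0.0, 0.8, -0.2]
opening: 0.496
grasp_force: 0.0
```

```bash
python3 - <<'E'
from h import *
t=T(); im=ctrl.camera('wrist'); cv2.imwrite('pics/w1.png',im[...,::-1]); np.save('tw1.npy',t)
print(t.round(3), ctrl.get_obs()['q'].round(2), ctrl.get_obs()['time_s'])
m=[.677,.061]
E
```

```text
[[-0.803 -0.192  0.564  0.421]
 [-0.158  0.981  0.11  -0.005]
 [-0.575 -0.001 -0.818  0.33 ]
 [ 0.     0.     0.     1.   ]] [-0.54 -0.59  2.28  0.47  1.02 -2.46] 1.65
```

View pics/w1.png

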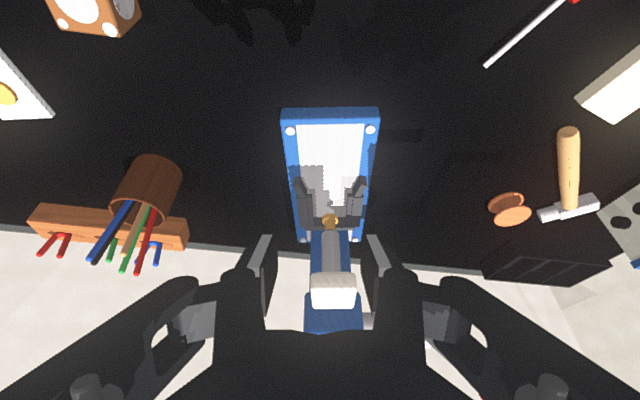

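The wrist view shows the bed front edge at rows 108–122 (cols 281–379), guides at about (303,200) and (355,200), and the lamp nose at (333,290). I'll take the press frame from the bed's outline.

```bash
python3 - <<'E'
from h import *
tw=np.load('tw1.npy'); im=cv2.imread('pics/w1.png'); hs=cv2.cvtColor(im,cv2.COLOR_BGR2HSV); H,S,V=[hs[...,i].astype(int) for i in range(3)]
b=(H>95)&(H<125)&(S>130)&(V>60); b[:, :270]=0; b[:,395:]=0
L=[];Rr=[]
for r in range(126,232):
    c=np.where(b[r])[0]
    if len(c)<3: continue
    L.append(plane('wrist',c[0]-.5,r,.03,tw)); Rr.append(plane('wrist',c[-1]+.5,r,.03,tw))
def fit(p):
    p=np.array(p,dtype=np.float32)[:,:2]; v=cv2.fitLine(p,cv2.DIST_HUBER,0,.01,.01).ravel(); v=v*np.sign(v[0]) if 0 else v; return v
l,r=fit(L),fit(Rr)
yl,yr=np.arctan2(l[1]*np.sign(l[0]),l[0]*np.sign(l[0])),np.arctan2(r[1]*np.sign(r[0]),abs(r[0])); print('yaw',yl,yr)
yaw=(yl+yr)/2; n=np.array([-np.sin(yaw),np.cos(yaw)]); a=np.array([np.cos(yaw),np.sin(yaw)])
print('width',n@(r[2:]-l[2:]),'ymid',n@(r[2:]+l[2:])/2)
top=[]
for c in range(290,372,2):
    rr=np.where(b[:,c])[0]; top.append(plane('wrist',c,rr[0]-.5,0,tw))
f=fit(top); print('front yaw',np.arctan2(-f[0]*np.sign(f[1]),abs(f[1])),'front x',a@np.median(np.array(top)[:,:2],0))
print('tops',[int(np.where(b[:,c])[0][0]) for c in range(284,378,10)], 'blue runs col 330', np.where(b[:130,330])[0][[0,-1]])
# front top edge where border meets? brightness profile
print(im[104:130:2,330].tolist())
ym=n@(r[2:]+l[2:])/2; xf=a@np.median(np.array(top)[:,:2],0)
mouth=a*(xf+.13)+n*ym; print('mouth',mouth,'yaw',yaw)
for X in [(-.13,.065,.03),(-.13,-.065,.03),(0,.0365,.05),(0,-.0365,.05),(-.055,0,.201),(-.055,.025,.201),(.038,0,.07)]:
    w=np.r_[mouth+a*X[0]+n*X[1],X[2]]; print(X,proj('wrist',w,tw).round(1),proj('side',w).round(1))
E
```

```text
yaw 0.21669257 0.22947532
width 0.12607685 ymid -0.0900993
front yaw 0.1913522 front x 0.5548134043611376
tops [108, 108, 108, 112, 118, 118, 107, 114, 107, 108] blue runs col 330 [118 122]
[[51, 48, 48], [66, 53, 49], [123, 86, 64], [118, 79, 60], [123, 90, 68], [125, 87, 66], [129, 92, 67], [190, 124, 82], [237, 160, 102], [240, 164, 100], [248, 231, 221], [251, 252, 254], [250, 251, 252]]
mouth [0.68777699 0.06364026] yaw 0.22308394
(-0.13, 0.065, 0.03) [378.7 125.8] [307.8 226.2]
(-0.13, -0.065, 0.03) [278.4 128.1] [341.5 247.5]
(0, 0.0365, 0.05) [351.9 201.5] [344. 205.]
(0, -0.0365, 0.05) [306.  202.3] [362.9 215.5]
(-0.055, 0, 0.201) [331.6 275.6] [343.5 176. ]
(-0.055, 0.025, 0.201) [353.8 275.3] [336.5 172.5]
(0.038, 0, 0.07) [329.3 225.8] [361.5 199.3]
```

```bash
python3 - <<'E'
from h import *
tw=np.load('tw1.npy'); im=cv2.imread('pics/w1.png').astype(int)
B=im[...,0]
lo=[];hi=[]
for c in range(288,374):
    col=B[98:135,c].astype(float); g=np.diff(col[:12]); i=np.argmax(g); 
    # subpixel threshold crossings
    t1=np.interp(90,np.maximum.accumulate(col[:14]),np.arange(98,112)); 
    t2=np.interp(160,np.maximum.accumulate(col[10:30]),np.arange(108,128))
    lo.append(plane('wrist',c,t1,0,tw)); hi.append(plane('wrist',c,t2,.03,tw))
for p in (lo,hi):
    p=np.array(p,dtype=np.float32)[:,:2]; f=cv2.fitLine(p,cv2.DIST_HUBER,0,.01,.01).ravel(); y=np.arctan2(-f[0]*np.sign(f[1]),abs(f[1]))
    print('yaw',y,'pt',f[2:], 'front x at .21', f[2:]@[np.cos(.21),np.sin(.21)])
hs=cv2.cvtColor(im.astype(np.uint8),cv2.COLOR_BGR2HSV)
# side edges with subpixel on saturation/blue, both bands
b=(hs[...,0]>95)&(hs[...,0]<125)&(hs[...,1]>130)&(hs[...,2]>60)
for r in range(124,236,8):
    c=np.where(b[r,270:395])[0]+270; pl,pr=plane('wrist',c[0]-.5,r,.03,tw),plane('wrist',c[-1]+.5,r,.03,tw); print(r,c[0],c[-1],pl[:2].round(4),pr[:2].round(4),np.hypot(*(pr-pl)[:2]).round(4))
# dark guides: row profile
for r in (180,190,200,210): print(r,B[r,296:366].tolist())
E
```

```text
yaw 0.21690102 pt [0.5500503  0.03591197] front x at .21 0.5454524223064768
yaw 0.21927963 pt [0.54729253 0.02860364] front x at .21 0.5412317260781969
124 280 379 [ 0.5686 -0.0278] [0.5437 0.0984] 0.1286
132 282 378 [ 0.5809 -0.024 ] [0.5561 0.1015] 0.1279
140 283 376 [ 0.594  -0.0213] [0.5693 0.1034] 0.1272
148 284 372 [ 0.6078 -0.0186] [0.5838 0.1028] 0.1237
156 285 371 [ 0.6224 -0.0156] [0.5983 0.1063] 0.1242
164 286 370 [ 0.6378 -0.0125] [0.6136 0.11  ] 0.1248
172 287 370 [ 0.6542 -0.0092] [0.6295 0.1153] 0.127
180 289 368 [ 0.6712 -0.0042] [0.647 0.118] 0.1246
188 290 368 [ 6.896e-01 -4.000e-04] [0.6649 0.124 ] 0.1269
196 292 367 [0.7088 0.0052] [0.6843 0.1287] 0.126
204 292 366 [0.73   0.0078] [0.705  0.1338] 0.1284
212 293 297 [0.7523 0.0124] [0.7506 0.0211] 0.0089
220 295 364 [0.7758 0.0191] [0.7508 0.145 ] 0.1284
228 296 362 [0.8014 0.0244] [0.7766 0.1493] 0.1274
180 [85, 79, 89, 79, 78, 93, 117, 134, 145, 168, 175, 171, 171, 169, 169, 169, 170, 171, 170, 170, 172, 172, 172, 170, 172, 169, 168, 217, 253, 252, 252, 251, 251, 253, 253, 253, 253, 253, 252, 251, 251, 252, 253, 
[... 443 characters left out ...]
 132, 136, 178, 219]
200 [122, 97, 91, 94, 95, 94, 97, 92, 98, 96, 88, 90, 95, 102, 97, 96, 114, 130, 125, 134, 162, 175, 172, 173, 169, 173, 174, 173, 175, 170, 178, 174, 177, 167, 162, 182, 231, 246, 243, 241, 242, 243, 242, 240, 241, 240, 244, 250, 178, 135, 119, 108, 133, 134, 134, 133, 98, 126, 134, 135, 138, 131, 131, 135, 133, 133, 129, 190, 212, 222]
210 [148, 130, 101, 96, 94, 93, 92, 94, 100, 95, 96, 88, 89, 93, 89, 93, 88, 122, 131, 133, 163, 171, 172, 169, 169, 169, 171, 171, 169, 172, 167, 174, 175, 175, 177, 179, 179, 178, 141, 132, 131, 135, 133, 134, 131, 133, 131, 133, 136, 134, 96, 120, 131, 131, 136, 118, 130, 135, 134, 135, 133, 136, 134, 138, 137, 133, 116, 115, 116, 95]
```

```bash
python3 - <<'E'
from h import *
t=T()
print(rel([.524,-.393,.20],tool(.234,0),t)); print(t[:3,3])
E
```

```text
[ 0.0528 -0.4015  0.1216 -0.0126  0.6113 -0.0395]
[ 0.4208787  -0.0040638   0.32986765]
```

carry_out(steps=[0.003,-0.02,0.006,0,0.03,-0.002,0.5,0.008,-0.06,0.018,-0.002,0.09,-0.006,0.5,0.013,-0.1,0.03,-0.003,0.15,-0.01,0.5,0.018,-0.14,0.042,-0.004,0.21,-0.014,0.5,0.024,-0.18,0.054,-0.006,0.27,-0.018,0.5,0.029,-0.22,0.067,-0.007,0.33,-0.022,0.5,0.034,-0.26,0.079,-0.008,0.4,-0.026,0.5,0.04,-0.3,0.091,-0.01,0.46,-0.03,0.5,0.045,-0.34,0.103,-0.011,0.52,-0.034,0.5,0.05,-0.38,0.115,-0.012,0.58,-0.038,0.5,0.053,-0.4015,0.1216,-0.0126,0.6113,-0.0395,0.5,0.053,-0.4015,0.1216,-0.0126,0.6113,-0.0395,0.5])

```text
time_s: 2.85
eef_pos: [0.5262, -0.3889, 0.1972]
eef_rot: [-0.002, -0.12, 0.993, 0.001]
wrist_force: [-1.4, -0.1, -0.8]
opening: 0.503
grasp_force: 0.0
```

```bash
python3 - <<'E'
from h import *
t=T(); im=ctrl.camera('wrist')[...,::-1].copy(); cv2.imwrite('pics/w2.png',im); np.save('tw2.npy',t)
print(t[:3].round(4), ctrl.get_obs()['q'].round(2))
hs=cv2.cvtColor(im,cv2.COLOR_BGR2HSV).astype(int); H,S,V=hs[...,0],hs[...,1],hs[...,2]
for nm,m,z in [('orange',(H>=5)&(H<20)&(S>150)&(V>90),.05),('yellow',(H>=20)&(H<36)&(S>80)&(V>120),.016),('white',(S<60)&(V>130),.01)]:
    n,l,st,c=cv2.connectedComponentsWithStats(m.astype(np.uint8))
    for i in np.argsort(-st[1:,4])[:3]+1: print(nm,st[i],c[i].round(1),plane('wrist',*c[i],z,t).round(4)[:2])
E
```

```text
[[-0.9713 -0.2376 -0.0037  0.5262]
 [-0.2377  0.9713  0.0018 -0.3889]
 [ 0.0031  0.0026 -1.      0.1972]] [-0.82  0.46  1.48 -0.    1.21 -2.63]
orange [371   0  62  21 691] [399.2   9.7] [ 0.3851 -0.3705]
orange [307 179  17  37 535] [315.1 197.2] [ 0.519  -0.3937]
orange [413  19   2   2   3] [413.7  19.7] [ 0.3883 -0.3596]
yellow [297 258  37  32 936] [315.5 273.4] [ 0.5993 -0.3741]
yellow [319 190   4   5  13] [321.1 191.6] [ 0.5218 -0.388 ]
yellow [308 190   3   2   5] [309.2 190.4] [ 0.5232 -0.3982]
white [ 276  169   79  141 8762] [315.6 237.1] [ 0.5664 -0.3821]
white [   0  213   33  179 4443] [ 17.5 295.4] [ 0.6945 -0.6497]
white [  26  191   72  150 3474] [ 77.4 262.6] [ 0.6449 -0.5943]
```

View pics/w2.png

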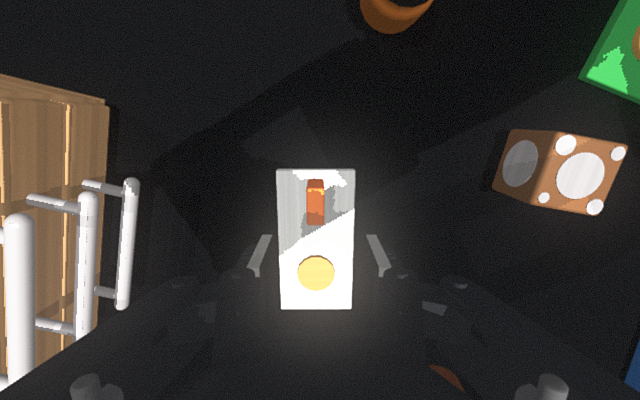

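The plate is centred between the fingers and lined up with the tool (tab 315,200; disc 316,273). Checking the settled pose, then I'll descend.

```bash
python3 - <<'E'
from h import *
print(T()[:3,3], ctrl.get_obs()['wrist_force'].round(2)); print(rel([.5255,-.392,.087],tool(.238,0)))
E
```

```text
[ 0.5260234  -0.38751913  0.1978296 ] [-0.89  0.43 -0.63]
[ 0.0014 -0.0046  0.1108  0.0032 -0.002   0.0025]
```

carry_out(steps=[0.001,-0.003,0.015,0,0,0,0.5,0.001,-0.004,0.045,0,0,0,0.5,0.001,-0.004,0.075,0,0,0,0.5,0.001,-0.004,0.098,0,0,0,0.5,0.001,-0.004,0.11,0,0,0,0.5,0.001,-0.004,0.11,0,0,0,0.5,0.001,-0.004,0.11,0,0,0,0,0.001,-0.004,0.11,0,0,0,0,0.001,-0.004,0.11,0,0,0,0,0.001,-0.004,0.11,0,0,0,0,0.001,-0.004,0.11,0,0,0,0])

```text
time_s: 4.0
eef_pos: [0.5264, -0.3929, 0.0915]
eef_rot: [0.001, -0.12, 0.993, -0.001]
wrist_force: [-0.4, 1.0, 6.8]
opening: 0.153
grasp_force: 59.8
```

```bash
python3 - <<'E'
from h import *
o=ctrl.get_obs(); print(o['time_s'],o['eef_pos'],o['opening'],o['grasp_force'],o['wrist_force']); print(T()[:3,:3].round(3))
E
```

```text
4.0 [ 0.52641613 -0.39287454  0.09150141] 0.15295733460852895 59.839473366737366 [-0.43807342  0.95407713  6.82384835]
[[-0.971 -0.238  0.001]
 [-0.238  0.971 -0.001]
 [-0.001 -0.001 -1.   ]]
```

```bash
cat >> h.py <<'E'
YAW=.219; A=np.array([np.cos(YAW),np.sin(YAW),0]); N=np.array([-np.sin(YAW),np.cos(YAW),0]); MOUTH=np.array([.6776,.0628,0])
def press(x,y,z): return MOUTH+A*x+N*y+[0,0,z]
def inpress(p): d=np.asarray(p)-MOUTH; return np.array([d@A,d@N,d[2]])
E
python3 - <<'E'
from h import *
for px in [(250,292),(263,232)]: print(plane('scene',*px,0).round(3))
t=T(); print(inpress(t[:3,3])); print('hi',rel(press(-.166,0,.16),tool(YAW,0))); print(rel(press(-.166,0,.125),tool(YAW,0)))
E
```

```text
[ 0.743 -0.218  0.   ]
[ 0.476 -0.216  0.   ]
[-0.24656981 -0.4119456   0.09150141]
hi [-0.0894  0.41   -0.069  -0.0014  0.0011  0.0214]
[-0.0894  0.4101 -0.034  -0.0014  0.0011  0.0214]
```

carry_out(steps=[0,0,-0.015,0,0,0,0,0,0,-0.045,0,0,0,0,-0.002,0.01,-0.075,0,0,0,0,-0.008,0.035,-0.1,0,0,0,0,-0.016,0.07,-0.11,0,0,0,0,-0.025,0.11,-0.11,0,0,0.004,0,-0.034,0.15,-0.11,0,0,0.008,0,-0.042,0.19,-0.11,0,0,0.012,0,-0.051,0.23,-0.11,0,0,0.016,0,-0.06,0.27,-0.11,0,0,0.021,0,-0.069,0.31,-0.11,-0.001,0.001,0.021,0,-0.078,0.35,-0.1,-0.001,0.001,0.021,0,-0.085,0.385,-0.085,-0.001,0.001,0.021,0,-0.089,0.404,-0.075,-0.001,0.001,0.021,0,-0.089,0.41,-0.07,-0.001,0.001,0.021,0,-0.089,0.41,-0.07,-0.001,0.001,0.021,0,-0.089,0.41,-0.07,-0.001,0.001,0.021,0])

```text
time_s: 5.7
eef_pos: [0.5148, 0.0264, 0.1605]
eef_rot: [-0.001, -0.109, 0.994, 0.001]
wrist_force: [-0.5, 0.5, -2.0]
opening: 0.153
grasp_force: 58.9
```

```bash
python3 - <<'E'
from h import *
o=ctrl.get_obs(); t=T(); print(o['time_s'],inpress(o['eef_pos']),o['opening'],o['grasp_force'],o['wrist_force'],o['q'].round(2)); print(t[:3,:3].round(4))
im=ctrl.camera('wrist')[...,::-1].copy(); cv2.imwrite('pics/w3.png',im); np.save('tw3.npy',t)
print('slots px',[proj('wrist',press(x,y,z),t).round(0).tolist() for x,y,z in [(-.13,.065,.03),(-.13,-.065,.03),(-.025,.0455,.05),(-.025,-.0455,.05),(0,.0365,.05),(0,-.0365,.05)]])
print('rows', rel(press(-.166,0,.125),tool(YAW,0)))
E
```

```text
5.7 [-1.66834001e-01 -1.48706410e-04  1.60509667e-01] 0.15328151928191838 58.9139449596405 [-0.5149488   0.45455994 -2.02825068] [-0.18  0.23  1.87  0.    1.04 -1.97]
[[-0.9761 -0.2173 -0.0013]
 [-0.2173  0.9761  0.0011]
 [ 0.001   0.0013 -1.    ]]
slots px [[408.0, 262.0], [231.0, 262.0], [379.0, 399.0], [260.0, 399.0], [366.0, 424.0], [273.0, 424.0]]
rows [-0.0007  0.0004  0.0357  0.0012 -0.0005 -0.0006]
```

View pics/w3.png

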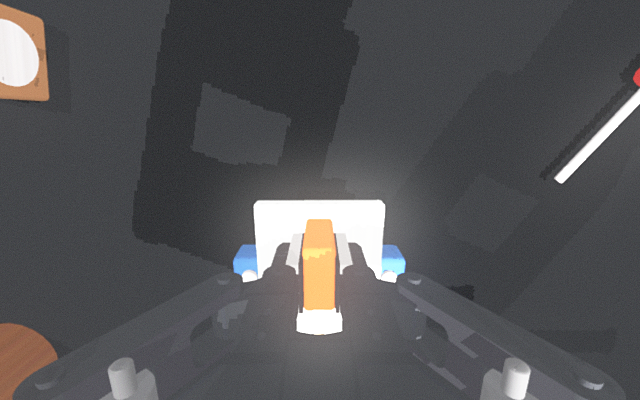

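The view shows the bed front at cols 234–404 (middle 319) and the plate at cols 254–385 (middle 319.5). They are laterally aligned, so I'll lower and slide part way upright.

carry_out(steps=[0,0,0.01,0,0,0,0,0,0,0.025,0,0,0,0,0,0,0.035,0,0,0,0,0,0,0.038,0,0,0,0,0,0,0.038,0,0,0,0])

```text
time_s: 6.25
eef_pos: [0.5143, 0.0267, 0.1219]
eef_rot: [-0.001, -0.109, 0.994, 0.001]
wrist_force: [-1.0, 0.2, -2.2]
opening: 0.153
grasp_force: 59.1
```

carry_out(steps=[-0.005,0,0,0,0,0,0,-0.015,0,0,0,0,0,0,-0.025,0,0,0,0,0,0,-0.035,0,0,0,0,0,0,-0.045,0,0,0,0,0,0,-0.053,0,0,0,0,0,0,-0.057,0,0,0,0,0,0,-0.057,0,0,0,0,0,0])

```text
time_s: 7.05
eef_pos: [0.5708, 0.0397, 0.1218]
eef_rot: [-0.0, -0.11, 0.994, 0.001]
wrist_force: [0.5, -0.5, -3.0]
opening: 0.151
grasp_force: 58.9
```

carry_out(steps=[0,0,0.001,0,0,0,0,0,0,0.001,0,0,0,0.2,0,0,0.001,0,0,0,0.4,0,0,0.0,0,0,0,0.4,0.0054,0,0,0,-0.1,0,0.4,0.0118,0,0.001,0,-0.22,0,0.4,0.018,0,0.003,0,-0.34,0,0.4,0.024,0,0.0055,0,-0.46,0,0.4,0.0282,0,0.008,0,-0.55,0,0.4,0.0309,0,0.0097,0,-0.61,0,0.4,0.0309,0,0.0097,0,-0.61,0,0.4])

```text
time_s: 8.15
eef_pos: [0.5382, 0.033, 0.1113]
eef_rot: [0.298, -0.103, 0.948, 0.034]
wrist_force: [-0.5, 0.3, 0.5]
opening: 0.4
grasp_force: 0.0
```

```bash
python3 - <<'E'
from h import *
o=ctrl.get_obs(); t=T(); print(o['time_s'],inpress(o['eef_pos']),inpress((t@[0,0,.054,1])[:3]),o['opening'],o['wrist_force'].round(1),o['q'].round(2)); print(t[:3,:3].round(4))
im=ctrl.camera('wrist')[...,::-1].copy(); s=ctrl.camera('side')[...,::-1].copy(); np.save('tw4.npy',t)
cv2.imwrite('pics/w4.png',np.hstack([cv2.resize(im[:,120:520],(400,400)),cv2.resize(s[130:290,260:420],(400,400),interpolation=3)]))
E
```

```text
8.15 [-0.1425831   0.00118527  0.11132541] [-0.11171578  0.00129541  0.06701744] 0.4000231333589021 [-0.5  0.3  0.5] [-0.29  0.2   2.17  0.93  0.36 -2.89]
[[-0.8014 -0.2165  0.5575]
 [-0.176   0.9763  0.1262]
 [-0.5716  0.003  -0.8205]]
```

View pics/w4.png

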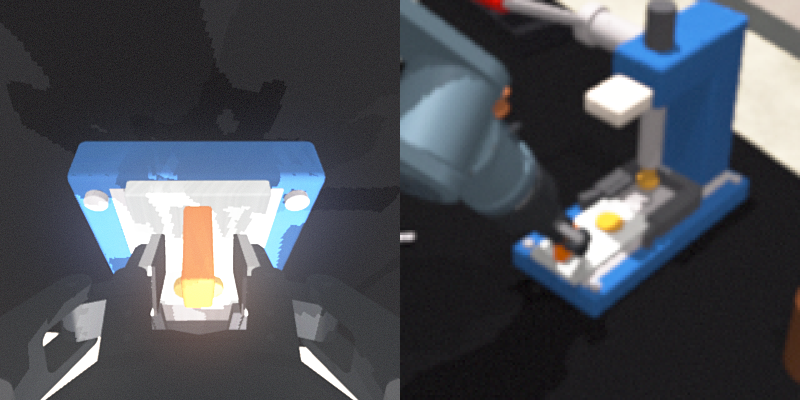

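The plate sits on the bed with its tip in the lead-in and the fingers straddle the tab. Next: regrip and slide leaned.

carry_out(steps=[0,0,0,0,0,0,0,0,0,0,0,0,0,0,0,0,0,0,0,0,0,0,0,0,0,0,0,0,-0.0025,0,0.001,0,0,0,0,-0.0086,0,0.0051,0,0,0,0,-0.0168,0,0.0109,0,0,0,0,-0.025,0,0.0166,0,0,0,0,-0.0332,0,0.0223,0,0,0,0,-0.0414,0,0.028,0,0,0,0,-0.0455,0,0.0309,0,0,0,0,-0.0455,0,0.0309,0,0,0,0])

```text
time_s: 9.45
eef_pos: [0.5943, 0.0451, 0.1127]
eef_rot: [0.298, -0.104, 0.948, 0.034]
wrist_force: [3.0, -0.3, -0.6]
opening: 0.158
grasp_force: 58.4
```

```bash
python3 - <<'E'
from h import *
o=ctrl.get_obs(); t=T(); f=o['wrist_force']; print(o['time_s'],inpress(o['eef_pos']),inpress((t@[0,0,.054,1])[:3]),o['opening'],[f@A,f@N,f[2]],o['q'].round(2)); print(t[:3,:3].round(4))
E
```

```text
9.45 [-0.08514628  0.00078701  0.11274875] [-0.05426819  0.00088787  0.06844826] 0.15765979999901836 [np.float64(2.8322152045855447), np.float64(-0.9835089424379763), np.float64(-0.5665406223641366)] [-0.23  0.3   2.04  0.81  0.35 -2.73]
[[-0.8009 -0.2179  0.5578]
 [-0.1777  0.976   0.1261]
 [-0.5718  0.0018 -0.8204]]
```

carry_out(steps=[-0.0041,0,0.0029,0,0,0,0,-0.0074,0,0.0051,0,0,0,0,-0.009,0,0.0063,0,0,0,0,-0.0098,0,0.0069,0,0,0,0])

```text
time_s: 9.85
eef_pos: [0.6052, 0.0475, 0.1127]
eef_rot: [0.298, -0.104, 0.948, 0.034]
wrist_force: [-6.5, -2.6, 4.1]
opening: 0.155
grasp_force: 59.7
```

```bash
cat >s.py <<'E'
from h import *
o=ctrl.get_obs(); t=T(); f=o['wrist_force']; print(o['time_s'],inpress(o['eef_pos']),'g',inpress((t@[0,0,.054,1])[:3]),o['opening'],'F',np.round([f@A,f@N,f[2]],1))
E
python3 s.py
```

```text
9.85 [-0.07403502  0.00082813  0.11272954] g [-0.043174    0.0009271   0.06841716] 0.1545600023781355 F [-6.9 -1.1  4.1]
```

carry_out(steps=[-0.0016,0,0.0011,0,0,0,0,-0.0033,0,0.0023,0,0,0,0])

```text
time_s: 10.05
eef_pos: [0.6074, 0.0481, 0.1127]
eef_rot: [0.297, -0.105, 0.949, 0.034]
wrist_force: [-55.8, -17.7, 48.4]
opening: 0.152
grasp_force: 69.2
```

```bash
python3 s.py
```

```text
10.05 [-0.07167217  0.00092414  0.11271174] g [-0.04088619  0.00104766  0.06834724] 0.15246552096450014 F [-58.3  -5.1  48.4]
```

Firm stop contact where expected. I'll ease the push to a light one, then let go and check.

carry_out(steps=[0.0008,0,-0.0006,0,0,0,0,0.0013,0,-0.0009,0,0,0,0,0.0013,0,-0.0009,0,0,0,0])

```text
time_s: 10.35
eef_pos: [0.6072, 0.048, 0.1128]
eef_rot: [0.298, -0.104, 0.948, 0.034]
wrist_force: [-9.3, -2.9, 7.3]
opening: 0.153
grasp_force: 60.3
```

```bash
python3 s.py
```

```text
10.35 [-0.07190718  0.00086673  0.1127603 ] g [-0.0410521   0.00097107  0.06844379] 0.1527342989611401 F [-9.7 -0.8  7.3]
```

carry_out(steps=[0,0,0,0,0,0,0.2,0,0,0,0,0,0,0.4,0,0,0,0,0,0,0.4,0,0,-0.01,0,0,0,0.4,0,0,-0.03,0,0,0,0.4,0,0,-0.06,0,0,0,0.4,0,0,-0.1,0,0,0,0.4,0,0,-0.14,0,0,0,0.4,0,0,-0.16,0,0,0,0.4,0,0,-0.16,0,0,0,0.4])

```text
time_s: 11.35
eef_pos: [0.5185, 0.0274, 0.2475]
eef_rot: [0.3, -0.104, 0.948, 0.032]
wrist_force: [-0.2, -0.0, 0.0]
opening: 0.396
grasp_force: 0.0
```

```bash
python3 s.py; python3 - <<'E'
from h import *
t=T(); im=ctrl.camera('wrist')[...,::-1].copy(); s=ctrl.camera('side')[...,::-1].copy(); np.save('tw5.npy',t)
cv2.imwrite('pics/w5full.png',im); cv2.imwrite('pics/s5full.png',s)
cv2.imwrite('pics/w5.png',np.hstack([cv2.resize(im[60:360,170:470],(400,400)),cv2.resize(s[100:260,270:430],(400,400),interpolation=3)]))
for nm,X in [('tab top',(-.038,0,.08)),('plate rear L',(-.06,.035,.04)),('plate rear R',(-.06,-.035,.04)),('front L',(-.13,.065,.03)),('disc',(.038,0,.046)),('disc',(.038,0,.046))]: print(nm,proj('wrist',press(*X),t).round(1),proj('side',press(*X)).round(1))
E
```

```text
11.35 [-1.62997875e-01 -1.70918699e-05  2.47452865e-01] g [-1.31911033e-01 -8.42319628e-05  2.03298548e-01] 0.3963006072182634 F [-0.2  0.   0. ]
tab top [319.4 194.8] [343.  209.5]
plate rear L [354.8 149.7] [328.7 218.2]
plate rear R [284.1 149.6] [346.7 229. ]
front L [397.9  77.5] [305.  227.5]
disc [319.3 213.6] [358.6 206.8]
disc [319.3 213.6] [358.6 206.8]
```

View pics/w5.png

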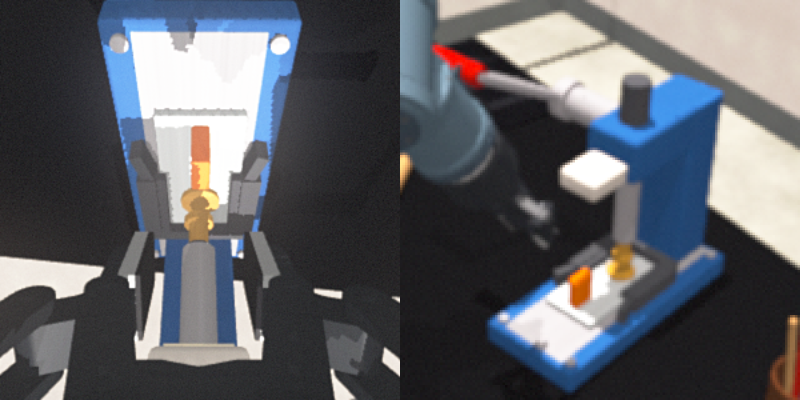

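```bash
python3 - <<'E'
from h import *
t=np.load('tw5.npy'); im=cv2.imread('pics/w5full.png'); s=cv2.imread('pics/s5full.png')
for c in (298,340): print(c,[(r,*im[r,c].tolist()) for r in range(66,100,2)][:17]); print([(r,int(im[r,c].mean())) for r in range(130,160)])
for X in [(-.13,0,0),(-.13,0,.03),(-.06,0,.03),(-.06,0,.04),(-.053,0,.08),(-.023,0,.08),(.02,0,.046)]: print(X,proj('wrist',press(*X),t).round(1),proj('side',press(*X)).round(1))
h=cv2.cvtColor(s,cv2.COLOR_BGR2HSV).astype(int); m=(h[...,0]>=5)&(h[...,0]<20)&(h[...,1]>150)&(h[...,2]>90)
n,l,st,c=cv2.connectedComponentsWithStats(m.astype(np.uint8)); print([(st[i].tolist(),c[i].round(1).tolist()) for i in range(1,n) if st[i,4]>20])
m=(h[...,0]>=19)&(h[...,0]<36)&(h[...,1]>100)&(h[...,2]>90); n,l,st,c=cv2.connectedComponentsWithStats(m.astype(np.uint8)); print([(st[i].tolist(),c[i].round(1).tolist()) for i in range(1,n) if st[i,4]>5])
E
```

```text
298 [(66, 136, 94, 72), (68, 131, 92, 69), (70, 130, 93, 70), (72, 136, 95, 72), (74, 151, 106, 77), (76, 162, 114, 78), (78, 160, 111, 80), (80, 156, 111, 81), (82, 159, 109, 80), (84, 170, 162, 159), (86, 178, 177, 181), (88, 227, 228, 231), (90, 255, 255, 255), (92, 222, 224, 228), (94, 255, 255, 255), (96, 253, 254, 254), (98, 253, 253, 253)]
[(130, 252), (131, 252), (132, 252), (133, 252), (134, 252), (135, 252), (136, 252), (137, 252), (138, 252), (139, 253), (140, 255), (141, 254), (142, 181), (143, 182), (144, 187), (145, 181), (146, 204), (147, 255), (148, 255), (149, 255), (150, 255), (151, 255), (152, 255), (153, 255), (154, 255), (155, 230), (156, 218), (157, 221), (158, 220), (159, 220)]
340 [(66, 130, 91, 68), (68, 131, 91, 68), (70, 130, 94, 68), (72, 131, 91, 70), (74, 175, 117, 80), (76, 238, 165, 107), (78, 244, 175, 113), (80, 244, 173, 111), (82, 228, 152, 103), (84, 228, 211, 203), (86, 244, 245, 248), (88, 243, 244, 246), (90, 244, 243, 245), (92, 243, 243, 246), (94, 243, 243, 246), (96, 243, 243, 246), (98, 243, 243, 246)]
[(130, 253), (131, 253), (132, 253), 
[... 975 characters left out ...]
, 307, 12, 12, 48], [338.2, 311.9]), ([344, 321, 6, 14, 50], [346.5, 328.0]), ([255, 327, 14, 6, 24], [261.4, 329.4]), ([256, 333, 15, 14, 132], [263.3, 339.6]), ([346, 389, 10, 11, 52], [349.3, 395.4]), ([366, 393, 7, 7, 23], [369.8, 396.9])]
[([198, 106, 35, 11, 167], [214.7, 111.0]), ([185, 145, 5, 3, 9], [186.7, 145.8]), ([139, 148, 37, 23, 533], [156.8, 158.8]), ([257, 163, 15, 24, 85], [264.5, 174.4]), ([353, 205, 4, 6, 17], [354.6, 207.1]), ([339, 208, 5, 5, 8], [340.8, 210.1]), ([502, 257, 7, 5, 8], [504.6, 259.4]), ([287, 320, 16, 16, 201], [294.3, 327.4]), ([255, 329, 15, 8, 78], [261.9, 332.6]), ([256, 338, 15, 10, 22], [261.6, 343.6]), ([527, 349, 113, 51, 3564], [587.9, 380.6])]
```

Home confirmed: the plate's rear face at rows 142–146 is about 68 px behind the bed front at row 74, against 66 predicted. Next, the lever handle.

```bash
python3 - <<'E'
from h import *
c0={}
for n,roi in [('scene',(170,195,360,405)),('side',(110,140,272,310))]:
    im=cv2.imread(f'pics/{n}0.png'); h=cv2.cvtColor(im,cv2.COLOR_BGR2HSV).astype(int)
    m=((h[...,0]<6)|(h[...,0]>172))&(h[...,1]>150)&(h[...,2]>90); k=np.zeros_like(m); y0,y1,x0,x1=roi; k[y0:y1,x0:x1]=m[y0:y1,x0:x1]
    p=np.argwhere(k)[:,::-1]; c0[n]=p.mean(0); print(n,p.min(0),p.max(0),p.mean(0),cv2.minAreaRect(p.astype(np.float32)))
(o1,d1),(o2,d2)=[ray(n,*c0[n]) for n in c0]
s=np.linalg.lstsq(np.c_[d1,-d2],o2-o1,rcond=None)[0]; a,b=o1+s[0]*d1,o2+s[1]*d2; print('gap',np.linalg.norm(a-b),(a+b)/2,'press',inpress((a+b)/2))
g=press(-.085,.149,.313); print('pred',g,[proj(n,g).round(1) for n in c0])
h0=press(-.087,.152,0)
print('hover',rel(h0+[0,0,.45],tool(YAW-np.pi/2,0)), 'now', T()[:3,3])
E
```

```text
scene [368 178] [394 187] [382.02358491 182.56132075] ((381.31097412109375, 182.7987823486328), (8.503228187561035, 26.282705307006836), 83.6598129272461)
side [279 117] [304 134] [291.28691983 125.01687764] ((291.6000061035156, 124.80000305175781), (26.832815170288086, 9.838699340820312), 26.56505012512207)
gap 0.0011729259284700914 [0.55901779 0.19058359 0.315383  ] press [-0.08798845  0.15049392  0.315383  ]
pred [0.56225942 0.18977461 0.313     ] [array([381.9, 183.7]), array([292.7, 125.8])]
hover [-0.1798  0.1518 -0.1247  0.4783  0.4768  1.5172] now [0.518391   0.02776598 0.24463627]
```

carry_out(steps=[-0.015,0,-0.02,0,0,0,0.4,-0.04,0,-0.058,0,0,0,0.3,-0.064,0,-0.092,0,0,0,0.18,-0.088,0,-0.126,0,0,0,0.18,-0.112,0.005,-0.16,0.038,0.038,0.121,0.18,-0.12,0.015,-0.168,0.077,0.076,0.243,0.18,-0.125,0.03,-0.164,0.115,0.114,0.364,0.18,-0.13,0.045,-0.16,0.153,0.153,0.485,0.18,-0.135,0.06,-0.155,0.191,0.191,0.607,0.18,-0.14,0.075,-0.15,0.23,0.229,0.728,0.18,-0.148,0.09,-0.145,0.268,0.267,0.85,0.18,-0.155,0.105,-0.14,0.306,0.305,0.971,0.18,-0.162,0.12,-0.135,0.344,0.343,1.092,0.18,-0.17,0.135,-0.13,0.383,0.381,1.214,0.18,-0.176,0.145,-0.127,0.421,0.42,1.335,0.18,-0.18,0.152,-0.125,0.454,0.453,1.441,0.18,-0.18,0.152,-0.125,0.478,0.477,1.517,0.18,-0.18,0.152,-0.125,0.478,0.477,1.517,0.18])

```text
time_s: 13.25
eef_pos: [0.5607, 0.1928, 0.447]
eef_rot: [-0.003, 0.625, 0.78, -0.002]
wrist_force: [0.1, -0.1, -0.4]
opening: 0.18
grasp_force: 0.0
```

```bash
python3 s.py; python3 - <<'E'
from h import *
t=T(); print(t[:3,:3].round(3),ctrl.get_obs()['q'].round(2)); np.save('tw6.npy',t)
im=ctrl.camera('wrist')[...,::-1].copy(); cv2.imwrite('pics/w6.png',im)
h=cv2.cvtColor(im,cv2.COLOR_BGR2HSV).astype(int); m=((h[...,0]<6)|(h[...,0]>172))&(h[...,1]>150)&(h[...,2]>70)
n,l,st,c=cv2.connectedComponentsWithStats(m.astype(np.uint8))
for i in range(1,n):
    if st[i,4]>100: print(st[i],c[i],inpress(plane('wrist',*c[i],.325,t)))
print('pred',proj('wrist',press(-.0875,.15,.325),t), rel(press(-.0875,.15,.41),tool(YAW-np.pi/2,0),t))
E
```

```text
13.25 [-0.08586407  0.15227316  0.44696661] g [-0.08616754  0.15238159  0.39296757] 0.17977094257179857 F [ 0.1 -0.1 -0.4]
[[-0.218  0.976 -0.006]
 [ 0.976  0.218  0.001]
 [ 0.002 -0.006 -1.   ]] [ 0.13  0.15  1.36  0.    1.64 -0.09]
[165  73  55  45 966] [190.96480331  93.93374741] [-0.16350698  0.23189426  0.325     ]
[ 301  166   35  107 3330] [318.05375375 216.64894895] [-0.08621719  0.1535517   0.325     ]
pred [316.15907608 221.61250458] [-0.0023 -0.0014  0.037  -0.0056 -0.002   0.0005]
```

View pics/w6.png

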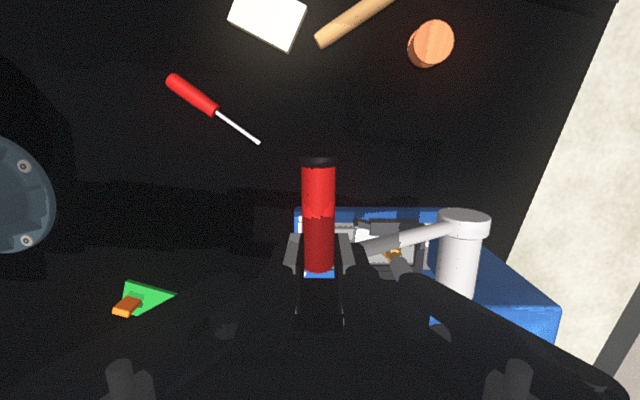

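The handle is directly below (318,217), centred between the fingertips. I'll set a narrow gap so the bar nests between the tips, then descend to just above it.

carry_out(steps=[0,0,0.012,-0.005,-0.002,0,0.12,0,0,0.03,-0.005,-0.002,0,0.12,0,0,0.041,-0.005,-0.002,0,0.12,0,0,0.044,-0.005,-0.002,0,0.12,0,0,0.046,-0.005,-0.002,0,0.12,0,0,0.048,-0.005,-0.002,0,0.12])

```text
time_s: 13.9
eef_pos: [0.5599, 0.1925, 0.4024]
eef_rot: [0.002, 0.625, 0.78, 0.002]
wrist_force: [0.1, 0.8, 0.3]
opening: 0.12
grasp_force: 0.0
```

```bash
python3 s.py
```

```text
13.9 [-0.0867037   0.1522121   0.40235399] g [-0.08643763  0.15216385  0.34835467] 0.12021444746849178 F [0.3 0.8 0.3]
```

carry_out(steps=[0,0,0.003,0,0,0,0.12,0,-0.0005,0.006,0,0,0,0.12,0,-0.0015,0.009,0,0,0,0.12,0,-0.002,0.01,0,0,0,0.12])

```text
time_s: 14.3
eef_pos: [0.5573, 0.192, 0.392]
eef_rot: [0.001, 0.625, 0.78, 0.001]
wrist_force: [-4.2, -1.3, 5.7]
opening: 0.126
grasp_force: 3.3
```

```bash
python3 s.py
```

```text
14.3 [-0.08934487  0.15220049  0.39202222] g [-0.08919567  0.15215141  0.33802245] 0.12550911128665573 F [-4.4 -0.4  5.7]
```

carry_out(steps=[0,-0.0025,0.0045,0,0,0,0.12,0,-0.0055,0.0102,0,0,0,0.12,0,-0.008,0.0164,0,0,0,0.12,0,-0.0109,0.0244,0,0,0,0.12,0,-0.0134,0.0326,0,0,0,0.12,0,-0.0154,0.0408,0,0,0,0.12,0,-0.0168,0.0474,0,0,0,0.12,0,-0.0174,0.0507,0,0,0,0.12,0,-0.0174,0.0507,0,0,0,0.12])

```text
time_s: 15.2
eef_pos: [0.5398, 0.1881, 0.3405]
eef_rot: [0.0, 0.625, 0.78, -0.0]
wrist_force: [-7.3, -1.1, 5.9]
opening: 0.118
grasp_force: 4.2
```

```bash
python3 s.py
```

```text
15.2 [-0.1073136   0.15229192  0.340521  ] g [-0.10730079  0.15225799  0.28652101] 0.11816886184252294 F [-7.3  0.5  5.9]
```

carry_out(steps=[0,-0.0015,0.002,0,0,0,0.12,0,-0.0025,0.004,0,0,0,0.12,0,-0.003,0.006,0,0,0,0.12,0,-0.003,0.006,0,0,0,0.12])

```text
time_s: 15.6
eef_pos: [0.5382, 0.1878, 0.3354]
eef_rot: [0.002, 0.625, 0.78, 0.002]
wrist_force: [-2.1, 0.2, 5.4]
opening: 0.122
grasp_force: 3.1
```

carry_out(steps=[0,0,0.002,0,0,0,0.12,0,-0.0005,0.004,0,0,0,0.12,0,-0.0005,0.006,0,0,0,0.12])

```text
time_s: 15.9
eef_pos: [0.5376, 0.1876, 0.3295]
eef_rot: [0.001, 0.625, 0.78, 0.001]
wrist_force: [-3.4, -0.9, 6.3]
opening: 0.124
grasp_force: 3.0
```

carry_out(steps=[0,-0.0003,0.002,0,0,0,0.12,0,-0.0005,0.004,0,0,0,0.12,0,-0.0007,0.006,0,0,0,0.12])

```text
time_s: 16.2
eef_pos: [0.537, 0.1874, 0.3235]
eef_rot: [0.002, 0.625, 0.78, 0.001]
wrist_force: [-3.2, -0.7, 5.3]
opening: 0.116
grasp_force: 2.7
```

carry_out(steps=[0,0,0.002,0,0,0,0.12,0,0,0.004,0,0,0,0.12,0,0,0.005,0,0,0,0.12])

```text
time_s: 16.5
eef_pos: [0.5368, 0.1874, 0.3183]
eef_rot: [0.001, 0.625, 0.78, 0.001]
wrist_force: [-3.8, -0.5, 6.3]
opening: 0.116
grasp_force: 3.2
```

q≈0.49, no stiffening yet.

carry_out(steps=[0,0,0.002,0,0,0,0.12,0,0,0.004,0,0,0,0.12,0,0,0.005,0,0,0,0.12])

```text
time_s: 16.8
eef_pos: [0.5368, 0.1874, 0.3133]
eef_rot: [0.001, 0.625, 0.78, 0.001]
wrist_force: [-4.2, -0.8, 5.9]
opening: 0.124
grasp_force: 3.3
```

carry_out(steps=[0,0,0.002,0,0,0,0.12,0,0.0002,0.004,0,0,0,0.12,0,0.0004,0.005,0,0,0,0.12])

```text
time_s: 17.1
eef_pos: [0.5369, 0.1874, 0.3081]
eef_rot: [0.001, 0.625, 0.78, 0.001]
wrist_force: [-4.3, -0.3, 6.4]
opening: 0.121
grasp_force: 3.5
```

carry_out(steps=[0,0.0001,0.002,0,0,0,0.12,0,0.0002,0.004,0,0,0,0.12,0,0.0003,0.005,0,0,0,0.12])

```text
time_s: 17.4
eef_pos: [0.537, 0.1874, 0.3037]
eef_rot: [0.001, 0.625, 0.78, 0.0]
wrist_force: [-8.5, -2.0, 10.8]
opening: 0.118
grasp_force: 6.3
```

carry_out(steps=[0,0.0001,0.002,0,0,0,0.12,0,0.0003,0.004,0,0,0,0.12,0,0.0004,0.005,0,0,0,0.12])

```text
time_s: 17.7
eef_pos: [0.5374, 0.1876, 0.2997]
eef_rot: [0.001, 0.625, 0.78, 0.001]
wrist_force: [-11.4, -2.8, 17.2]
opening: 0.122
grasp_force: 10.9
```

The ram is bearing: 1.4–1.6 N/mm from about z 0.306. I'll go 2 mm more and hold.

carry_out(steps=[0,0,0.001,0,0,0,0.12,0,0,0.002,0,0,0,0.12,0,0,0.002,0,0,0,0.12,0,0,0.002,0,0,0,0.12])

```text
time_s: 18.1
eef_pos: [0.5374, 0.1876, 0.2984]
eef_rot: [0.001, 0.625, 0.781, 0.001]
wrist_force: [-12.5, -2.1, 19.5]
opening: 0.12
grasp_force: 11.6
```

carry_out(steps=[0,0,0,0,0,0,0.12,0,0,0,0,0,0,0.12,0,0,0,0,0,0,0.12,0,0,0,0,0,0,0.12,0,0,0,0,0,0,0.12,0,0,0,0,0,0,0.12,0,0,0,0,0,0,0.12,0,0,0,0,0,0,0.12,0,0,0,0,0,0,0.12,0,0,0,0,0,0,0.12])

```text
time_s: 19.1
eef_pos: [0.5374, 0.1875, 0.2984]
eef_rot: [0.001, 0.625, 0.78, 0.001]
wrist_force: [-12.3, -2.4, 17.9]
opening: 0.12
grasp_force: 11.4
```

```bash
python3 s.py; python3 - <<'E'
from h import *
# pose path back up, z lifts from here, assuming TCP z at q=0 .3985 and press-x0 -.0862
z=T()[2,3]; q0=np.pi/6-np.arcsin((z-.3985+.085)/.17); print('q',q0)
for q in np.arange(q0,-.01,-.04): print(round(q,3),np.round([-.17*(np.cos(np.pi/6-q)-np.cos(np.pi/6-q0)), -.17*(np.sin(np.pi/6-q)-np.sin(np.pi/6-q0))],4))
E
```

```text
19.1 [-0.10971169  0.15220746  0.29836273] g [-0.1095703   0.15214692  0.24436295] 0.1200482176143039 F [-12.5   0.4  17.9]
q 0.6127596254801023
0.613 [-0. -0.]
0.573 [-0.0005 -0.0068]
0.533 [-0.0007 -0.0136]
0.493 [-0.0006 -0.0204]
0.453 [-0.0002 -0.0272]
0.413 [ 0.0004 -0.0339]
0.373 [ 0.0013 -0.0407]
0.333 [ 0.0024 -0.0474]
0.293 [ 0.0038 -0.054 ]
0.253 [ 0.0055 -0.0606]
0.213 [ 0.0075 -0.0671]
0.173 [ 0.0097 -0.0736]
0.133 [ 0.0121 -0.0799]
0.093 [ 0.0149 -0.0861]
0.053 [ 0.0178 -0.0923]
0.013 [ 0.021  -0.0983]
```

Held about 1 s at 18–19 N. Easing up at about 0.2 rad/s.

carry_out(steps=[0,-0.0003,-0.0034,0,0,0,0.12,0,-0.0005,-0.0068,0,0,0,0.12,0,-0.0006,-0.0102,0,0,0,0.12,0,-0.0007,-0.0136,0,0,0,0.12,0,-0.0007,-0.017,0,0,0,0.12,0,-0.0006,-0.0204,0,0,0,0.12,0,-0.0004,-0.0238,0,0,0,0.12,0,-0.0002,-0.0272,0,0,0,0.12,0,0.0001,-0.0306,0,0,0,0.12,0,0.0004,-0.0339,0,0,0,0.12,0,0.0008,-0.0373,0,0,0,0.12,0,0.0013,-0.0407,0,0,0,0.12,0,0.0018,-0.0441,0,0,0,0.12,0,0.0024,-0.0474,0,0,0,0.12])

```text
time_s: 20.5
eef_pos: [0.5404, 0.1881, 0.3436]
eef_rot: [0.001, 0.625, 0.78, 0.001]
wrist_force: [1.4, 0.8, 3.5]
opening: 0.12
grasp_force: 1.5
```

```bash
python3 s.py
```

```text
20.5 [-0.10666705  0.15207658  0.34363243] g [-0.10646774  0.15203084  0.28963282] 0.11986133528989895 F [1.6 0.5 3.5]
```

carry_out(steps=[0,0.0007,-0.0033,0,0,0,0.12,0,0.0014,-0.0066,0,0,0,0.12,0,0.0022,-0.0099,0,0,0,0.12,0,0.0031,-0.0132,0,0,0,0.12,0,0.0041,-0.0165,0,0,0,0.12,0,0.0051,-0.0197,0,0,0,0.12,0,0.0062,-0.023,0,0,0,0.12,0,0.0073,-0.0262,0,0,0,0.12,0,0.0085,-0.0294,0,0,0,0.12,0,0.0097,-0.0325,0,0,0,0.12,0,0.0111,-0.0356,0,0,0,0.12,0,0.0125,-0.0387,0,0,0,0.12,0,0.0139,-0.0418,0,0,0,0.12,0,0.0154,-0.0449,0,0,0,0.12,0,0.0162,-0.0464,0,0,0,0.12])

```text
time_s: 22.0
eef_pos: [0.5561, 0.1917, 0.3902]
eef_rot: [0.002, 0.625, 0.78, 0.001]
wrist_force: [0.6, 0.6, 2.5]
opening: 0.12
grasp_force: 0.8
```

```bash
python3 s.py
```

```text
22.0 [-0.09055159  0.15220721  0.39020848] g [-0.09034016  0.15216882  0.33620891] 0.12029896292685331 F [0.7 0.4 2.5]
```

carry_out(steps=[0,0.0006,-0.001,0,0,0,0.12,0,0.0012,-0.002,0,0,0,0.12,0,0.0017,-0.003,0,0,0,0.12,0,0.0023,-0.004,0,0,0,0.12,0,0.0029,-0.005,0,0,0,0.12,0,0.0034,-0.006,0,0,0,0.12,0,0.004,-0.007,0,0,0,0.12,0,0.0044,-0.008,0,0,0,0.12,0,0.0044,-0.009,0,0,0,0.12,0,0.0044,-0.01,0,0,0,0.12,0,0.0044,-0.011,0,0,0,0.12])

```text
time_s: 23.1
eef_pos: [0.5601, 0.1926, 0.4007]
eef_rot: [0.001, 0.625, 0.78, 0.001]
wrist_force: [0.4, 0.6, -0.3]
opening: 0.124
grasp_force: 0.0
```

```bash
python3 s.py
```

```text
23.1 [-0.08649481  0.15224348  0.40072651] g [-0.08632692  0.15220761  0.34672678] 0.12363600161886738 F [ 0.5  0.5 -0.3]
```

Contact is gone and the lever is up. Clear off and check.

carry_out(steps=[0,0,-0.008,0,0,0,0.12,0,0,-0.025,0,0,0,0.12,0,0,-0.05,0,0,0,0.12,0,0,-0.065,0,0,0,0.12,0,0,-0.07,0,0,0,0.12,0,0,-0.07,0,0,0,0.12])

```text
time_s: 23.7
eef_pos: [0.5601, 0.1926, 0.4716]
eef_rot: [0.002, 0.625, 0.78, 0.002]
wrist_force: [0.6, 0.6, -0.0]
opening: 0.117
grasp_force: 0.0
```

```bash
python3 s.py; python3 - <<'E'
from h import *
im=ctrl.camera('side')[...,::-1].copy(); s0=cv2.imread('pics/s5full.png')
cv2.imwrite('pics/s7.png',np.hstack([cv2.resize(s0[80:260,260:440],(400,400),interpolation=3),cv2.resize(im[80:260,260:440],(400,400),interpolation=3)]))
for a in (s0,im):
    h=cv2.cvtColor(a,cv2.COLOR_BGR2HSV).astype(int)
    m=(h[...,0]>=5)&(h[...,0]<20)&(h[...,1]>150)&(h[...,2]>90); p=np.argwhere(m[200:230,330:350]); print('tab',p.mean(0)+[200,330],len(p))
    m=((h[...,0]<6)|(h[...,0]>172))&(h[...,1]>150)&(h[...,2]>90); p=np.argwhere(m[105:145,270:312]); print('handle',p.mean(0)+[105,270],len(p))
E
```

```text
23.7 [-0.08648505  0.15225589  0.47163575] g [-0.08620865  0.15220807  0.41763648] 0.11725516886984158 F [ 0.7  0.4 -0. ]
tab [214.02061856 341.74226804] 97
handle [125.26973684 294.46710526] 152
tab [214.35514019 341.45794393] 107
handle [125.18303571 291.17857143] 224
```

View pics/s7.png

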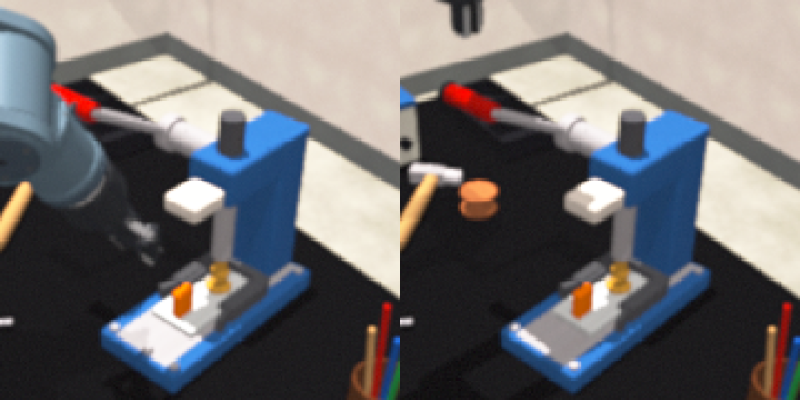

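The plate is still home (tab at 341,214, as before) and the handle is back at its start position (291,125). The gripper is clear.

```bash
python3 -c "
from bench import ctrl
print(ctrl.hand_in())"
```

```text
the job is handed in; nothing more can be done
None
```

Job handed in at about 24 s: the aluminium plate is home against the stop and released, the ram was held on the disc for just over a second at an estimated 65–75 N, the lever was eased back up, and the arm touched nothing else.

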